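# Clamp a plaster tile on the sanding board

### The arm

A 7-joint arm with a two-finger parallel gripper is mounted at the origin on the work surface; the furniture and walls round the work are solid. World frame = base frame: x ahead of the robot, y to its left, z up, the work surface at z = 0. Lengths are in m, angles in rad, forces in N, time in s.
With the tool pointing down it reaches from about 0.4 to 0.85 m from the base axis. Payload 6.9 kg.
Tool frame: the origin (TCP) lies midway between the tips of the shut fingers; the grasp point (between the pads) lies 19 mm behind it; z points along the fingers, y is the line along which they close (so a half turn about z gives the same grasp; the last joint's range is limited). The gripper opens to 85 mm and grips with 20 to 120 N. Pads are 22 mm wide; open, the fingers measure 114 mm over their backs; the gripper's body (76 mm by 85 mm) begins 54 mm behind the grasp point. The pads swing forward as they close: fully open they stand 13 mm farther back than shut.
Start: joints at [1.419, 0.507, -0.238, 1.5, 0.126, 1.149, -0.155], TCP at [0.159, -0.604, 0.231] pointing down, gripper open.
Joint ranges: [-3.08, 3.08], [-0.24, 2.05], [-1.43, 1.35], [0, 2.5], [-1.52, 4.66], [0.17, 1.96], [-2.89, 2.89]. Speed limits (rad/s): [2.39, 2.39, 3.14, 3.14, 3.14, 3.14, 3.14].

### API

Orientations are given as a 3x3 rotation matrix whose columns are the frame's x, y, z axes.
In Python, from station import monitor, vision, workorder, finder gives the robot as it stands.
- The arm moves only by the shell command python3 -m creep 'ROWS' [OPENING]. ROWS is JSON, one flat list of numbers, 6 for each row, row after row: the shift along the tool's x, y, z in m, then the turn, a rotation vector about the tool's x, y, z in degrees. In form: [dx, dy, dz, rx, ry, rz, dx, dy, dz, rx, ry, rz, ...]. A call has 1 to 10 rows; each row shifts and turns the commanded pose from where the row before left it, along the tool's axes as they then stand; what a row does not reach is not made up. A row lasts 1/8 s, in which the tool goes at most 62.5 mm and 10.7 degrees, less where a joint would pass 70% of its speed; a pose out of reach is approached as far as the arm can. A call with a gripper value outside its range is refused whole. OPENING is the closure, from 0 (fully open) to 1 (shut), set as the call begins (- or left out, the last holds). The fingers move at their own pace and stop on an object; the grip force is fixed at half the most. Time passes only in rows, so rows that do not move let the fingers close. It gives the time, the measured TCP pose, the force, the opening and the grip force at its end, in the units of the state.
- monitor.get_obs(): the state, without advancing time (a new reading comes with each control period).
- vision.camera(name): name is "side" or "top" or "wrist"; returns a dict with "pixels" (420x560x3 uint8, red, green, blue), "z_map" (420x560 float32, m along the optical axis (not along the pixel's ray), 0 where there is no reading), "intrinsics" (3x3 intrinsics, pixels), "xyz" and "rotation" of the camera in the world; the wrist camera has in their place "hand_eye" (4x4, takes a point from camera to tool coordinates, whose origin is the TCP and whose axes are the flange's). Camera axes: x right, y up, looking along -z (the intrinsics and any distortion apply to the point x, -y, -z); pixel columns grow to the right and rows downward; lengths in m; the calibration is good to about 2 mm. A picture is of the moment at which its call begins: read the wrist's pose just before it.
- workorder.close_job(): hands the job in; it is judged then, once.
Trained networks look in a picture, given as the dict that the camera call returned (one of the last four; its "shot" number tells which), for a name from the list of things; names that differ only in an ending like _2 or _b are one class to them, and where a whole thing is asked for, a point or a joint stands for the part that bears it (a point fixed in the world has none). Each returns a list of dicts, best first, with "conf" (0 to 1); they miss things now and then, are a little off and sometimes report something else, mostly with a low value. They report only what shows in the picture. A call takes as long as a camera call.
- finder.recognise(thing, picture): "xyz" ([x, y, z] in m, in the coordinates of the camera as it stood for that picture, good to about 4 mm: the middle of the surface that is visible of it).
- finder.place_of(thing, picture): "xyz" ([x, y, z] in m, in the coordinates of the camera as it stood for that picture, good to about 4 mm: a listed point, or the origin of a listed thing).
The state is a dict: "time_s": time; "joint_pos": joint angles; "qd": joint speeds; "effort": joint torques, N m; "position": TCP position; "ee_rot": TCP orientation; "force": force on the tool from outside, world axes, zero at the start; "moment": the same for the moment, N m; "grip_width": opening from 0.0 (shut) to 1.0 (fully open); "grip_force": force on a finger pad.
Only numpy, scipy, OpenCV 4.12 (cv2) and the standard library are available. Lean on these libraries where they do the work, as an engineer would, in place of code of your own. Each camera call takes 0.05 s, during which the arm holds its last target. There are 200 camera calls.

### The job

Get the loose peach plaster tile ready for sanding: slide it fully home against both wooden fences of the holding board, then swing the red-knobbed hold-down lever clockwise, keeping it pressed down lightly so that it rides up over the cam ring and drops into the low notch, and leave its rubber foot resting on the tile. Be gentle: the plaster chips and cracks, and the lever must not be forced against the cam. Leave the things around the board alone.

Things in the scene. Friction and masses are not known exactly. Their poses are not given: they have to be found in the camera images.
- board: Plywood holding board, fixed, top face 12 mm above the table. Origin on its underside, right below the centre of a tile that is home; x away from the robot, y to its left, z up. Under the tile it ends at x = -88 and y = -88 mm: the near and right edges of a tile overhang it by 12 mm or more and can be pushed with fingertips that reach below the board's top.
- fence: Two low wooden strips on the board, tops 20 mm above the table (2 mm below the tile's top): the far one along board y, stop face at board x = +100 mm; the left one along board x, stop face at board y = +100 mm. Same frame as the board. To the right a fixed drawer chest, 190 mm tall, fills the table beyond x = 0.56 m and right of y = -0.085 m (robot frame): keep the hand clear of it.
- tile: Loose peach plaster tile, 200 x 200 x 10 mm, about 0.4 to 0.6 kg, on the board 10 to 24 mm short of both fences, slightly turned. Origin at the centre of its underside, sides along x and y. Home: far and left sides touch the fences, its origin over the board's. Brittle: over 25 N against the fences chips it, over 30 N under the foot cracks it.
- post: Upright steel post on the board at board x = -50, y = +150 mm, 103 mm tall, carrying a brass cam ring, 60 mm across, on whose rim the lever's steel lug rides (6 mm wide, 25 mm from the axis). The lug must not be forced on the ring above 50 N: with the lug against a notch wall, about 13 N sideways at the knob.
- cam (a point): Point on the ring's axis, 33 mm above the table, level with the low flat of the rim. Clockwise from the lug's place at lever angle 0 the rim is flat to 32 deg, climbs 6 mm by 56, is flat to 62, falls 13 mm into a notch that ends at 85 deg in a high wall. The ring was set by hand: all of it may stand up to 0.4 rad either way, which is not measured; find the notch by feel (or see it).
- lever: Aluminium bar 14 mm wide, 8 mm thick, top 70 mm above the table when parked, turning on the post; knob at one end, foot at the other. Turning takes about 1 N at the knob, 4 to 9 N up the cam under a light press. Its stem is stiff: it slides under about 3 N down or 8 N up at the knob and stays at the height where it is left, so it does not fall by itself; pressed, it follows the cam.
- knob (a point): Middle of the red round upright knob, 24 mm thick, 36 mm tall, fixed to the bar (80 to 116 mm above the table when parked, this point at 98), 85 mm from the pivot axis. At lever angle 0 it lies on the board's -x side of the pivot, towards the robot; it travels clockwise seen from above, to the board's +y side. The lever bar runs below it.
- pivot (a point): Top of the post, on the vertical axis about which the lever turns, at board x = -50, y = +150, 103 mm above the table.
- foot: Black rubber foot, 18 mm across, 12 mm tall, at the end of the lever opposite the knob, 85 mm from the pivot axis. From the top of the cam it comes down 10 mm until it meets the tile; with no tile under it, 3 mm more.
- foot_face (a point): Centre of the foot's lower face. 26 mm above the table when parked, 32 mm on top of the cam, 22 mm when it rests on the tile in the notch.
- swing (a joint): Lever angle, rad: 0 when the knob points to board -x, growing clockwise seen from above. It starts between -0.1 and 0.02, the lug on the low flat of the rim; in the notch it reads between about 0.83 and 1.74, as the ring stands.
- sanding_block: Loose cork sanding block 44 x 70 x 26 mm to the right of the board; leave alone. Origin under its centre.
- mist_amber: Loose mist bottle with amber liquid, 37 mm across, 139 mm tall, to the right; leave alone. Origin under its centre.
- tape_roll: Loose roll of masking tape, 102 mm across, 25 mm tall, to the left of the board; leave alone. Origin under its centre.
- pot_red: Loose paint pot with red lid, 56 mm across, 55 mm tall, beyond the board; leave alone. Origin under its centre.

How it is judged:
By the outcome, as a careful person would: the job done as asked, in the order asked, and still so for the second after the job is handed in, with the robot touching nothing.
It also fails if it takes over 72 s, if anything falls off the work surface, if the arm or the gripper's body presses on something with over 40 N, if the wrist force passes 120 N, or if a joint passes its speed limit or range.

## Working session

There is one attempt and no reset: what is moved stays moved. The work goes in short steps, Python scripts to look and compute and a shell command to move; the robot and the scene stay as the last step left them, time stands still between calls to the robot, and variables do not carry over. Pictures are saved under pics/ and viewed, at most 12 in all, crops included, and the job is handed in when it is done.

```bash
mkdir -p pics; ls; cat > h.py <<'E'
import numpy as np, cv2
from station import monitor, vision, workorder, finder
def cam(n):
    o=monitor.get_obs(); p=vision.camera(n)
    if 'hand_eye' in p:
        T=np.eye(4);T[:3,:3]=np.array(o['ee_rot']);T[:3,3]=o['position'];p['T']=T@np.array(p['hand_eye'])
    else:
        T=np.eye(4);T[:3,:3]=np.array(p['rotation']);T[:3,3]=p['xyz'];p['T']=T
    return p
def w(p,x): return (p['T']@np.append(np.array(x,float),1))[:3]
def cloud(p):
    K=np.array(p['intrinsics']);z=np.array(p['z_map']);v,u=np.mgrid[:z.shape[0],:z.shape[1]]
    c=np.stack([(u-K[0,2])/K[0,0]*z,-(v-K[1,2])/K[1,1]*z,-z],-1)
    W=c@p['T'][:3,:3].T+p['T'][:3,3]; W[z==0]=np.nan
    return W
def save(p,n,crop=None,s=1):
    i=np.array(p['pixels'])[:,:,::-1]
    if crop: i=i[crop[1]:crop[3],crop[0]:crop[2]]
    cv2.imwrite('pics/'+n+'.png',cv2.resize(i,None,fx=s,fy=s,interpolation=cv2.INTER_CUBIC))
def st():
    o=monitor.get_obs();print('t',round(o['time_s'],2),'p',np.round(o['position'],4),'F',np.round(o['force'],1),'g',o['grip_width'],o['grip_force']);return o
E
python3 - <<'E'
from h import *
o=st();print(np.round(o['ee_rot'],3))
for n in ['top','side']:
    p=cam(n);save(p,n+'0')
    print(n,np.round(p['T'],3).tolist())
    for t in ['board','tile','post','cam','knob','pivot','foot','foot_face','tape_roll','pot_red','sanding_block','mist_amber']:
        r=finder.place_of(t,p)
        for q in r[:1]: print(t,round(q['conf'],2),np.round(w(p,q['xyz']),4), {k:v for k,v in q.items() if k not in('xyz','conf')})
E
```

```text
pics
t 0.0 p [ 0.1591 -0.6039  0.2304] F [0.4 0.7 0.2] g 0.9979886150012727 0.0
[[ 0.967  0.255 -0.001]
 [ 0.255 -0.967  0.002]
 [-0.    -0.002 -1.   ]]
top [[-0.018, 0.999, -0.049, 0.464], [-1.0, -0.017, 0.004, 0.131], [0.004, 0.049, 0.999, 1.71], [0.0, 0.0, 0.0, 1.0]]
tile 0.77 [0.5533 0.1383 0.0141] {}
post 0.91 [ 0.5414  0.3099 -0.0012] {}
cam 0.87 [0.5406 0.31   0.0363] {}
knob 0.65 [0.4542 0.3206 0.0975] {}
pivot 0.73 [0.5362 0.3116 0.1062] {}
tape_roll 0.77 [0.4969 0.5255 0.0007] {}
pot_red 0.72 [0.8028 0.0061 0.0009] {}
sanding_block 0.61 [ 0.4169 -0.1526  0.0016] {}
mist_amber 0.54 [ 0.3569 -0.2436  0.0016] {}
side [[0.988, 0.072, -0.139, 0.351], [-0.156, 0.356, -0.921, -1.307], [-0.017, 0.932, 0.363, 0.646], [0.0, 0.0, 0.0, 1.0]]
board 0.36 [0.539  0.3095 0.037 ] {}
tile 0.79 [0.5485 0.1405 0.0162] {}
post 0.59 [0.5411 0.3096 0.0013] {}
cam 0.78 [0.5386 0.311  0.0357] {}
knob 0.69 [0.4528 0.3192 0.0987] {}
pivot 0.94 [0.5362 0.3099 0.1038] {}
tape_roll 0.47 [0.4913 0.5214 0.0007] {}
sanding_block 0.67 [ 0.4174 -0.1563  0.0007] {}
```

View pics/top0.png

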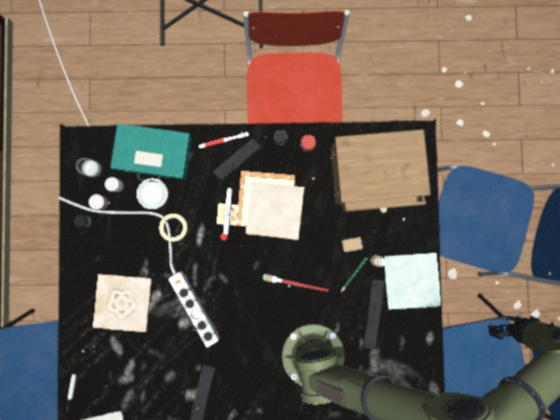

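View pics/side0.png

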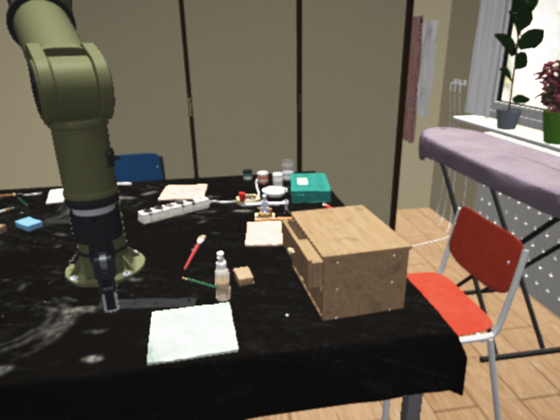

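The top view shows the tile at about (273,211), the post and lever at (228,214), and the red knob at (224,237). The chest is right of the tile. I'll move above the board for a closer look.

```bash
python3 -m creep '[0.033,-0.022,-0.014,0,0,0,0.033,-0.022,-0.014,0,0,0,0.033,-0.022,-0.014,0,0,0,0.033,-0.022,-0.014,0,0,0,0.033,-0.022,-0.014,0,0,0,0.033,-0.022,-0.014,0,0,0,0.033,-0.022,-0.014,0,0,0,0.033,-0.022,-0.014,0,0,0,0.033,-0.022,-0.014,0,0,0,0.033,-0.022,-0.014,0,0,0]' 1
```

```text
time_s: 2.55
position: [0.423, -0.3064, 0.3719]
ee_rot: [[0.967, 0.255, 0.0], [0.255, -0.967, -0.0], [0.0, 0.0, -1.0]]
force: [1.3, -1.1, 0.3]
grip_width: 0.0
grip_force: 0.0
```

```bash
python3 -m creep '[0.015,-0.045,-0.003,0,0,0,0.015,-0.045,-0.003,0,0,0,0.015,-0.045,-0.003,0,0,0,0.015,-0.045,-0.003,0,0,0,0.015,-0.045,-0.003,0,0,0,0.015,-0.045,-0.003,0,0,0,0.015,-0.045,-0.003,0,0,0,0.015,-0.045,-0.003,0,0,0,0.015,-0.045,-0.003,0,0,0,0,0,0,0,0,0]'
python3 - <<'E'
from h import *
o=st();p=cam('wrist');save(p,'w1')
print(np.round(p['hand_eye'],3).tolist(),np.round(p['intrinsics'],1).tolist())
np.save('w1.npy',cloud(p));np.save('w1p.npy',p['pixels'])
for t in ['board','fence','tile','post','cam','knob','pivot','foot','foot_face']:
    for q in finder.place_of(t,p)[:1]: print(t,round(q['conf'],2),np.round(w(p,q['xyz']),4))
E
```

```text
time_s: 3.8
position: [0.449, 0.1226, 0.3987]
ee_rot: [[0.965, 0.262, 0.001], [0.262, -0.965, 0.002], [0.001, -0.002, -1.0]]
force: [-0.3, 0.0, -0.9]
grip_width: -0.004
grip_force: 0.0
t 3.8 p [0.449  0.1226 0.3987] F [-0.3  0.  -0.9] g -0.0036342504205811306 0.0
[[-0.0, 0.951, 0.308, 0.079], [1.0, 0.001, -0.001, -0.001], [-0.001, 0.308, -0.951, -0.141], [0.0, 0.0, 0.0, 1.0]] [[339.6, 0.0, 279.5], [0.0, 339.6, 204.4], [0.0, 0.0, 1.0]]
board 0.42 [0.541  0.3112 0.0301]
tile 0.61 [0.5519 0.1338 0.01  ]
post 0.94 [ 0.5342  0.31   -0.006 ]
cam 0.64 [0.539  0.3078 0.0323]
knob 0.6 [0.4559 0.3194 0.096 ]
pivot 0.59 [0.5412 0.3133 0.1015]
```

View pics/w1.png

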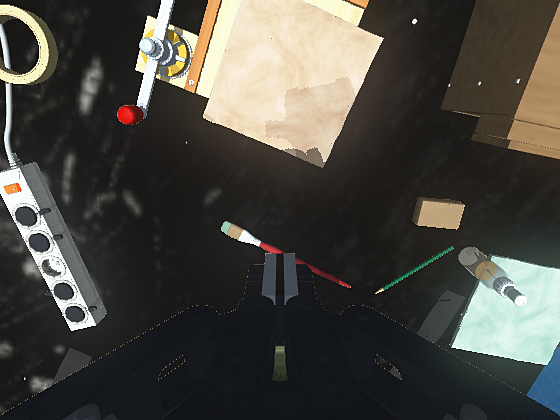

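The wrist view shows the tile at the top centre (corners about (205,118), (325,165), (383,40)), the post and cam at (165,50), and the knob at (130,114). The fences are cut off, so I'll move forward.

```bash
python3 -m creep '[0.04,-0.01,0,0,0,0,0.04,-0.01,0,0,0,0,0.04,-0.01,0,0,0,0,0.02,0,0,0,0,0,0,0,0,0,0,0]'
cat > fit.py <<'E'
from h import *
import sys
o=st();p=cam('wrist');save(p,sys.argv[1])
W=cloud(p);rgb=np.array(p['pixels']).astype(int)
np.savez(sys.argv[1],W=W,rgb=rgb)
for t in ['board','fence','tile','post','cam','knob','pivot','foot','foot_face']:
    for q in finder.place_of(t,p)[:1]: print(t,round(q['conf'],2),np.round(w(p,q['xyz']),4))
g=W[:,:,2]
for x in (0.45,.55,.6):
    m=(abs(W[:,:,0]-x)<.01)&(abs(W[:,:,1]-.14)<.04); print('z at',x,np.nanmedian(g[m]))
E
python3 fit.py w2
```

```text
time_s: 4.92
position: [0.5782, 0.1833, 0.397]
ee_rot: [[0.967, 0.255, -0.002], [0.255, -0.967, 0.0], [-0.002, -0.001, -1.0]]
force: [-0.1, 0.2, 0.3]
grip_width: -0.002
grip_force: 0.0
t 4.92 p [0.5782 0.1833 0.397 ] F [-0.1  0.2  0.3] g -0.0017234370112587762 0.0
board 0.15 [ 0.4176 -0.1536 -0.0026]
tile 0.63 [0.5514 0.1343 0.0108]
post 0.56 [ 0.537   0.3137 -0.0074]
cam 0.78 [0.5367 0.3107 0.0322]
knob 0.92 [0.4564 0.3194 0.0944]
pivot 0.94 [0.538  0.3152 0.0988]
foot 0.41 [0.6206 0.3048 0.0226]
foot_face 0.58 [0.6199 0.3029 0.022 ]
z at 0.45 0.01853092001609602
z at 0.55 0.019406396195295494
z at 0.6 0.4693559071677238
```

View pics/w2.png

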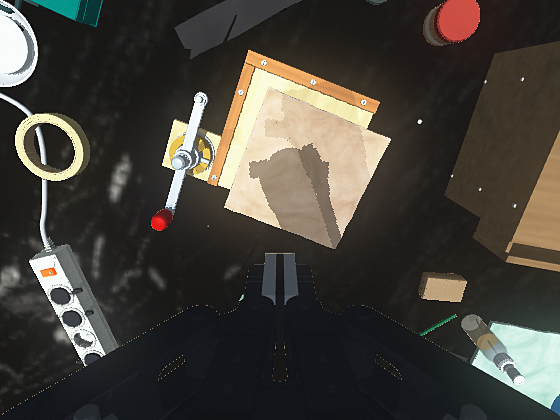

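This view shows the tile's corners at about (268,87), (391,137), (337,248) and (224,207). The orange fence runs along the top from (250,55) to (378,105), and down the left from (250,55) to (213,183). The knob is at (161,220) and the foot at (200,98). Next I'll refine those edges.

```bash
cat > edges.py <<'E'
from h import *
from itertools import combinations
def edge(p,a,b,z,rng=6):
    """refine edge between pixels a,b by max gradient, project on plane z, fit line -> (point,dir)"""
    g=cv2.GaussianBlur(np.array(p['pixels']),(3,3),0).astype(np.float32)
    a,b=np.array(a,float),np.array(b,float);d=(b-a)/np.linalg.norm(b-a);n=np.array([-d[1],d[0]])
    s=np.arange(-rng,rng+.01,.25);P=[]
    for t in np.linspace(.12,.88,40):
        q=(a+t*(b-a))+s[:,None]*n
        v=cv2.remap(g,q[:,0].astype(np.float32)[None],q[:,1].astype(np.float32)[None],1)[0]
        gr=np.linalg.norm(v[4:]-v[:-4],axis=1);i=gr.argmax();P.append(q[i+2])
    P=np.array(P);K=np.array(p['intrinsics'])
    r=np.c_[(P[:,0]-K[0,2])/K[0,0],-(P[:,1]-K[1,2])/K[1,1],-np.ones(len(P))]@p['T'][:3,:3].T
    c=p['T'][:3,3];X=(c+r*((z-c[2])/r[:,2])[:,None])[:,:2]
    best=max(((np.sum(abs(np.cross(X-X[i],(X[j]-X[i])/np.linalg.norm(X[j]-X[i])))<.001),i,j) for i,j in combinations(range(40),2) if j-i>12))
    i,j=best[1:];I=abs(np.cross(X-X[i],(X[j]-X[i])/np.linalg.norm(X[j]-X[i])))<.0012
    vx,vy,x,y=cv2.fitLine(X[I].astype(np.float32),cv2.DIST_HUBER,0,.01,.01).ravel()
    return np.array([x,y]),np.array([vx,vy]),int(I.sum())
def report(E):
    for k,(c,d,n) in E.items():
        print(k,'mid',np.round(c,4),'deg',round(np.degrees(np.arctan2(d[1],d[0]))%180,2),'n',n)
E
python3 -W ignore - <<'E'
from edges import *
p=cam('wrist')
C=dict(tl=(268,87),tr=(391,137),br=(337,248),bl=(224,207))
E={'far':edge(p,C['tl'],C['tr'],.022),'right':edge(p,C['tr'],C['br'],.022),'near':edge(p,C['br'],C['bl'],.022),'left':edge(p,C['bl'],C['tl'],.022),
 'Fout_far':edge(p,(249,50),(380,102),.020),'Fin_far':edge(p,(262,70),(372,113),.020),'Fout_left':edge(p,(249,51),(209,180),.020),'Fin_left':edge(p,(254,77),(222,180),.020)}
report(E)
save(p,'cam2',(140,80,240,240),5)
save(p,'tile2',(200,40,400,260),2.7)
E
```

```text
far mid [0.6494 0.1313] deg 82.81 n 39
right mid [0.5467 0.0383] deg 172.3 n 40
near mid [0.4525 0.1448] deg 82.52 n 40
left mid [0.5578 0.2361] deg 172.5 n 36
Fout_far mid [0.6909 0.1564] deg 84.42 n 40
Fin_far mid [0.6708 0.1414] deg 84.53 n 40
Fout_left mid [0.6148 0.2697] deg 174.38 n 35
Fin_left mid [0.5905 0.2549] deg 174.53 n 40
```

View pics/cam2.png

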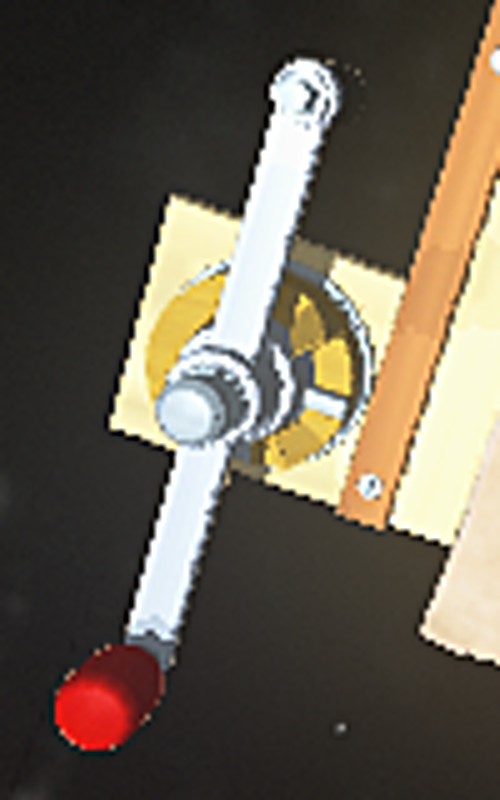

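View pics/tile2.png

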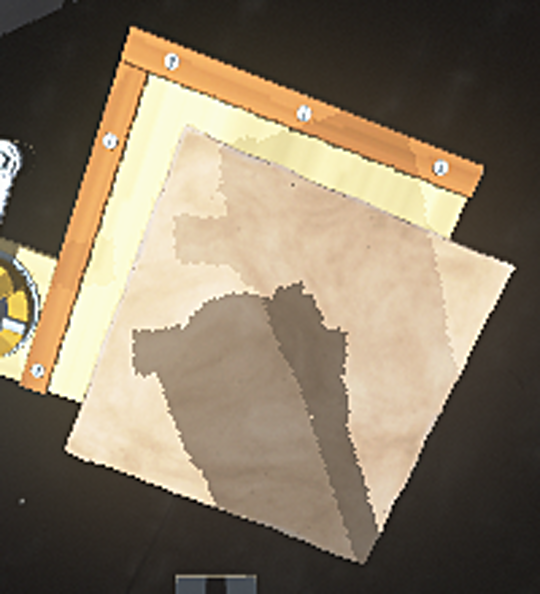

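```bash
python3 - <<'E'
import numpy as np
W=np.load('w1.npy')
for u,v in [(228,228),(262,246),(300,262),(345,286),(380,290),(450,250)]: print(u,v,np.round(W[v,u],3))
E
python3 -m creep '[0,0,0,0,0,10.15,0,0,0,0,0,10.15,-0.019,0.006,0.030,0,0,0,-0.019,0.006,0.030,0,0,0,-0.019,0.006,0.030,0,0,0,-0.019,0.006,0.030,0,0,0,-0.019,0.006,0.030,0,0,0,-0.019,0.006,0.030,0,0,0,-0.019,0.006,0.030,0,0,0,-0.020,0.006,0.030,0,0,0]' 0
python3 -c "
from h import *
print(np.round(st()['joint_pos'],3))"
```

```text
228 228 [0.297 0.172 0.01 ]
262 246 [0.28  0.109 0.01 ]
300 262 [0.267 0.037 0.008]
345 286 [ 0.241 -0.054  0.006]
380 290 [ 0.25  -0.118  0.005]
450 250 [ 0.356 -0.207  0.005]
time_s: 6.72
position: [0.4199, 0.1501, 0.1577]
ee_rot: [[0.995, -0.097, 0.001], [-0.097, -0.995, 0.0], [0.001, -0.0, -1.0]]
force: [-0.1, 0.5, -0.9]
grip_width: 1.001
grip_force: 0.0
t 6.72 p [0.4199 0.1501 0.1577] F [-0.1  0.5 -0.9] g 1.0005907692820284 0.0
[ 0.033  0.356 -0.579  2.055  0.268  0.803 -2.373]
```

```bash
python3 -m creep '[0,0,0.04,0,0,0,0,0,0.04,0,0,0,0,0,0.04,0,0,0,0,0,0.028,0,0,0,0,0,0.012,0,0,0,0,0,0,0,0,0]'
python3 - <<'E'
from h import *
st();p=cam('wrist');save(p,'w3')
E
```

```text
time_s: 7.48
position: [0.4204, 0.1504, -0.0019]
ee_rot: [[0.995, -0.096, -0.001], [-0.096, -0.995, -0.0], [-0.001, 0.0, -1.0]]
force: [-0.1, 0.3, 0.6]
grip_width: 0.997
grip_force: 0.0
t 7.47 p [ 0.4204  0.1504 -0.0019] F [-0.1  0.3  0.6] g 0.9965397493953793 0.0
```

View pics/w3.png

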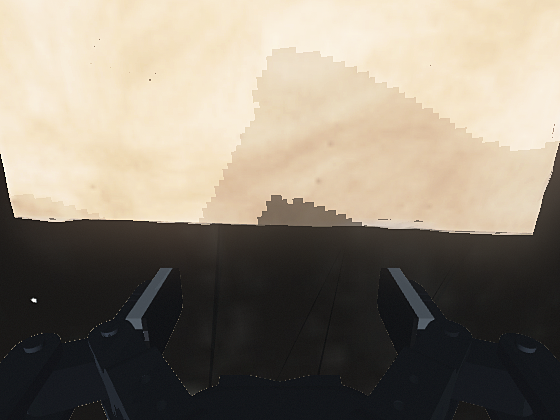

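The tile's near edge is at about row 225 and both fingertips sit in front of it, clear. I'll push along board +x.

```bash
python3 -m creep '[0.007,0,0,0,0,0,0.007,0,0,0,0,0,0.005,0,0,0,0,0,0.004,0,0,0,0,0,0.004,0,0,0,0,0,0.003,0,0,0,0,0]'
```

```text
time_s: 8.28
position: [0.4502, 0.1473, -0.0018]
ee_rot: [[0.995, -0.096, -0.0], [-0.096, -0.995, -0.0], [-0.0, 0.0, -1.0]]
force: [-2.8, 0.3, 0.3]
grip_width: 1.001
grip_force: 1.4
```

```bash
python3 -m creep '[0.001,0,0,0,0,0,0.001,0,0,0,0,0]'
```

```text
time_s: 8.52
position: [0.4523, 0.1473, -0.0018]
ee_rot: [[0.995, -0.096, -0.0], [-0.096, -0.995, 0.0], [-0.0, -0.0, -1.0]]
force: [-2.2, 0.6, -0.5]
grip_width: 0.999
grip_force: 1.3
```

```bash
python3 -m creep '[0.002,0,0,0,0,0,0.001,0,0,0,0,0,0.001,0,0,0,0,0]'; python3 -m creep '[0.001,0,0,0,0,0,0.001,0,0,0,0,0]'
```

```text
time_s: 8.9
position: [0.4564, 0.1468, -0.0017]
ee_rot: [[0.995, -0.096, 0.0], [-0.096, -0.995, 0.0], [0.0, -0.0, -1.0]]
force: [-1.5, 0.5, -0.1]
grip_width: 0.999
grip_force: 1.0
time_s: 9.15
position: [0.4584, 0.1465, -0.0017]
ee_rot: [[0.995, -0.096, 0.0], [-0.096, -0.995, 0.0], [0.0, -0.0, -1.0]]
force: [-2.4, -0.2, -1.2]
grip_width: 1.0
grip_force: 0.9
```

```bash
python3 -m creep '[0.001,0,0,0,0,0]'|grep -E 'pos|force'; python3 -m creep '[0.001,0,0,0,0,0]'|grep -E 'pos|force'; python3 -m creep '[0.001,0,0,0,0,0]'|grep -E 'pos|force'
```

```text
position: [0.4593, 0.1464, -0.0017]
force: [-2.0, 0.5, -1.9]
grip_force: 0.9
position: [0.4602, 0.1463, -0.0017]
force: [-4.2, 1.1, 0.5]
grip_force: 2.2
position: [0.4603, 0.1463, -0.0018]
force: [-7.3, 1.2, 3.6]
grip_force: 3.6
```

```bash
python3 -m creep '[-0.015,0,0,0,0,0,0,0,-0.03,0,0,0,0,0,-0.03,0,0,0]' && python3 -m creep '[0.043,0.043,0,0,0,0,0.043,0.043,0,0,0,0,0.044,0.043,0,0,0,0,0,0,0,0,0,0,0,0,0.025,0,0,0,0,0,0.020,0,0,0]' 1
```

```text
time_s: 9.9
position: [0.4458, 0.1479, 0.059]
ee_rot: [[0.995, -0.096, 0.0], [-0.096, -0.995, 0.0], [0.0, -0.0, -1.0]]
force: [1.5, 0.5, -0.2]
grip_width: 1.001
grip_force: 0.0
time_s: 10.65
position: [0.5628, 0.0075, 0.0128]
ee_rot: [[0.995, -0.096, 0.001], [-0.096, -0.995, 0.0], [0.001, -0.0, -1.0]]
force: [0.2, 0.1, 0.1]
grip_width: -0.001
grip_force: 0.0
```

```bash
python3 -m creep '[0,0,0.005,0,0,0,0,-0.004,0,0,0,0,0,-0.004,0,0,0,0]'|grep -E 'pos|force'; python3 -m creep '[0,-0.003,0,0,0,0,0,-0.002,0,0,0,0]'|grep -E 'pos|force'; python3 -m creep '[0,-0.003,0,0,0,0,0,-0.002,0,0,0,0]'|grep -E 'pos|force'; python3 -m creep '[0,-0.003,0,0,0,0,0,-0.002,0,0,0,0]'|grep -E 'pos|force'
```

```text
position: [0.5645, 0.0156, 0.0091]
force: [-0.4, -0.9, 0.9]
grip_force: 0.0
position: [0.5648, 0.0201, 0.0087]
force: [0.1, 0.0, -0.6]
grip_force: 0.0
position: [0.5649, 0.0239, 0.0083]
force: [-0.2, -5.2, 2.5]
grip_force: 2.4
position: [0.5655, 0.0288, 0.0084]
force: [-0.4, -5.2, 2.2]
grip_force: 2.2
```

```bash
python3 -m creep '[0,-0.002,0,0,0,0,0,-0.002,0,0,0,0,0,-0.002,0,0,0,0]'|grep -E 'pos|force'; python3 -m creep '[0,-0.002,0,0,0,0,0,-0.002,0,0,0,0]'|grep -E 'pos|force'
```

```text
position: [0.5661, 0.0356, 0.0083]
force: [-0.2, -4.5, 3.0]
grip_force: 2.4
position: [0.5665, 0.0397, 0.0083]
force: [-1.2, -4.9, 3.6]
grip_force: 2.5
```

```bash
python3 -m creep '[0,-0.001,0,0,0,0,0,-0.001,0,0,0,0]'|grep -E 'pos|force'; python3 -m creep '[0,-0.001,0,0,0,0]'|grep -E 'pos|force'; python3 -m creep '[0,-0.001,0,0,0,0]'|grep -E 'pos|force'
```

```text
position: [0.5666, 0.0415, 0.0083]
force: [-0.2, -5.3, 3.6]
grip_force: 2.6
position: [0.5668, 0.0425, 0.0083]
force: [0.3, -5.3, 3.6]
grip_force: 2.6
position: [0.5668, 0.0435, 0.0083]
force: [-0.3, -5.0, 4.1]
grip_force: 2.6
```

```bash
for i in 1; do python3 -m creep '[0,-0.001,0,0,0,0]'|grep -E 'pos|force:'; done;  python3 -m creep '[0,-0.0007,0,0,0,0]'|grep -E 'pos|force:'; python3 -m creep '[0,-0.0005,0,0,0,0]'|grep -E 'pos|force:'
```

```text
position: [0.5668, 0.0437, 0.0083]
force: [-0.0, -8.4, 4.2]
grip_force: 4.1
position: [0.5668, 0.0438, 0.0083]
force: [-0.7, -9.5, 4.5]
grip_force: 4.6
position: [0.5668, 0.0438, 0.0083]
force: [-1.6, -9.6, 6.2]
grip_force: 5.0
```

```bash
python3 -m creep '[0,0.015,0,0,0,0,0,0,-0.03,0,0,0,0,0,-0.03,0,0,0,-0.045,-0.042,0,0,0,0,-0.045,-0.042,0,0,0,0,-0.045,-0.043,0,0,0,0,0,0,0,0,0,0]'|grep -E 'pos|force:'; python3 -m creep '[0,0,0,0,0,0,0,0,0,0,0,0,0,0,0.04,0,0,0,0,0,0.027,0,0,0,0,0,0,0,0,0]' 0; python3 -c "
from h import *
p=cam('wrist');save(p,'w4')"
```

```text
position: [0.44, 0.1754, 0.0687]
force: [0.4, -1.2, 0.8]
grip_force: 0.0
time_s: 14.78
position: [0.443, 0.1688, -0.0002]
ee_rot: [[0.995, -0.098, -0.003], [-0.098, -0.995, -0.002], [-0.003, 0.002, -1.0]]
force: [1.0, 0.6, 0.5]
grip_width: 1.002
grip_force: 0.0
```

```bash
python3 -m creep '[0.006,0,0,0,0,0,0.005,0,0,0,0,0,0.004,0,0,0,0,0,0.002,0,0,0,0,0]'|grep -E 'pos|force'; python3 -m creep '[0.001,0,0,0,0,0]'|grep -E 'pos|force'; python3 -m creep '[0.001,0,0,0,0,0]'|grep -E 'pos|force'; python3 -m creep '[0.0005,0,0,0,0,0]'|grep -E 'pos|force'
```

```text
position: [0.461, 0.1686, 0.0016]
force: [0.5, 0.1, -0.2]
grip_force: 0.0
position: [0.4615, 0.1685, 0.0014]
force: [0.8, 0.2, 0.2]
grip_force: 0.0
position: [0.462, 0.1685, 0.0013]
force: [-2.8, 0.8, 2.1]
grip_force: 1.2
position: [0.4621, 0.1685, 0.0012]
force: [-3.7, -0.3, 3.0]
grip_force: 1.8
```

```bash
python3 -m creep '[0.001,0,0,0,0,0]'|grep -E 'pos|force:'; python3 -m creep '[0.0005,0,0,0,0,0]'|grep -E 'pos|force:'; python3 -m creep '[-0.015,0,0,0,0,0,0,0,-0.04,0,0,0,0.02,0,-0.055,0,0,0,0.03,0,-0.055,0,0,0,0.04,0,-0.045,0,0,0,0.04,0,-0.04,0,0,0,0.03,0,-0.04,0,0,0,0,0,0,0,0,0]'; python3 -c "
from h import *
p=cam('wrist');save(p,'w4')"
```

```text
position: [0.4625, 0.1685, 0.0012]
force: [-8.0, 1.3, 5.2]
grip_force: 4.1
position: [0.4625, 0.1684, 0.0012]
force: [-9.1, 1.7, 5.4]
grip_force: 4.2
time_s: 16.95
position: [0.6115, 0.1542, 0.2786]
ee_rot: [[0.995, -0.099, 0.006], [-0.099, -0.995, 0.001], [0.006, -0.002, -1.0]]
force: [0.0, 0.7, -0.0]
grip_width: 0.998
grip_force: 0.0
```

View pics/w4.png

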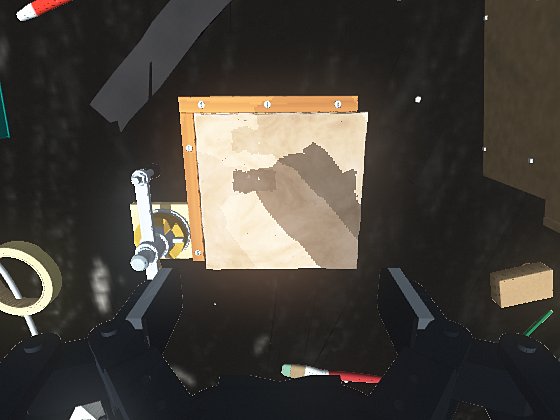

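The tile is flush with the far fence (rows 112–113) and the left fence (columns 193–205). Next is the knob.

```bash
python3 -m creep '[-0.0286,-0.025,0.013,0,0,0,-0.0286,-0.025,0.013,0,0,0,-0.0286,-0.025,0.013,0,0,0,-0.0286,-0.025,0.013,0,0,0,-0.0286,-0.025,0.013,0,0,0,-0.0286,-0.025,0.013,0,0,0,0,0,0,0,0,0]'; python3 - <<'E'
from h import *
st();p=cam('wrist');save(p,'w5')
for t in ['knob','pivot','cam','foot_face']:
    for f in (finder.place_of,finder.recognise):
        for q in f(t,p)[:1]: print(t,round(q['conf'],2),np.round(w(p,q['xyz']),4))
W=cloud(p);a=np.array(p['pixels']).astype(int)
m=(a[:,:,0]>120)&(a[:,:,1]<60)&(W[:,:,2]>.108)&(W[:,:,2]<.125)
print('red top',m.sum(),np.nanmean(W[m],0),np.nanmin(W[m],0),np.nanmax(W[m],0))
E
```

```text
time_s: 17.88
position: [0.4477, 0.3219, 0.1965]
ee_rot: [[0.996, -0.09, -0.003], [-0.09, -0.996, -0.001], [-0.003, 0.001, -1.0]]
force: [-0.4, 0.0, 0.0]
grip_width: 0.996
grip_force: 0.0
t 17.88 p [0.4477 0.3219 0.1965] F [-0.4  0.   0. ] g 0.9957103289861896 0.0
knob 0.9 [0.4538 0.3215 0.0947]
knob 0.64 [0.5037 0.3141 0.0703]
pivot 0.92 [0.5394 0.3163 0.1021]
pivot 0.74 [0.5369 0.3134 0.0363]
cam 0.81 [0.5367 0.3091 0.0318]
cam 0.88 [0.5306 0.3103 0.0699]
red top 77 [0.45863473 0.31911632 0.11274684] [0.45299986 0.31461558 0.11147838] [0.46110456 0.3250417  0.11417436]
```

View pics/w5.png

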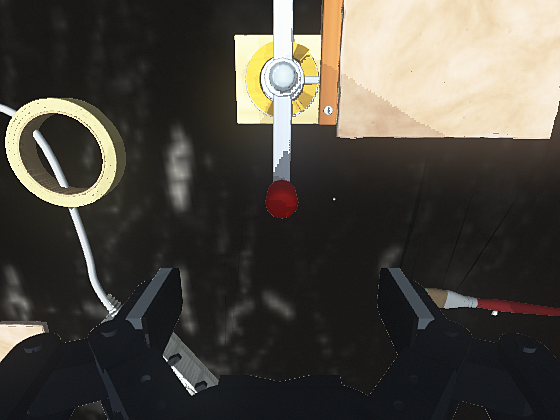

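The knob is centred between the fingers at pixel (281,198), with the pivot at (283,77) and the lug at (315,80). I'll descend and grip it.

```bash
python3 -m creep '[0.006,0.0005,0.035,0,0,0,0,0,0.035,0,0,0,0,0,0.03,0,0,0,0,0,0.015,0,0,0,0,0,0,0,0,0]'; python3 -m creep '[0,0,0,0,0,0,0,0,0,0,0,0,0,0,0,0,0,0,0,0,0,0,0,0,0,0,0,0,0,0]' 1
```

```text
time_s: 18.95
position: [0.458, 0.3188, 0.0826]
ee_rot: [[0.995, -0.097, -0.001], [-0.097, -0.995, -0.001], [-0.001, 0.001, -1.0]]
force: [0.6, 1.2, -0.6]
grip_width: 1.0
grip_force: 0.0
time_s: 19.58
position: [0.4583, 0.3194, 0.0837]
ee_rot: [[0.995, -0.096, 0.001], [-0.096, -0.995, 0.001], [0.001, -0.001, -1.0]]
force: [-0.7, -0.2, 5.2]
grip_width: 0.252
grip_force: 58.6
```

```bash
python3 -m creep '[0.0001,-0.0042,0,0,0,3,0.0001,-0.0042,0,0,0,3]'; cat > s.py <<'E'
from h import *
o=monitor.get_obs();R=np.array(o['ee_rot']);P=np.array(o['position'])
f=R.T@np.array(o['force'])
piv=np.array([.537,.3113]);by=np.array([.0958,.9954]);bx=np.array([.9954,-.0958])
# knob on pad mid-line at distance .085 from pivot along the tool
d=P[:2]-piv;th=np.degrees(np.arctan2(d@by,-d@bx));yaw=-5.5-np.degrees(np.arctan2(R[1,0],R[0,0]))
print('t %.2f th %.1f yaw %.1f r %.4f z %.4f  Frad %.1f Ftan(resist) %.1f Fup %.1f Mz %.2f g %.3f'%(o['time_s'],th,yaw,np.hypot(*d),P[2],f[0],f[1],-f[2],o['moment'][2],o['grip_width']))
E
python3 s.py
```

```text
time_s: 19.82
position: [0.4595, 0.3277, 0.0836]
ee_rot: [[0.98, -0.201, 0.0], [-0.201, -0.98, 0.001], [0.0, -0.001, -1.0]]
force: [-1.3, -0.7, 4.9]
grip_width: 0.249
grip_force: 58.7
t 19.82 th 6.5 yaw 6.1 r 0.0792 z 0.0836  Frad -1.1 Ftan(resist) 0.9 Fup 4.9 Mz 0.11 g 0.249
```

Very smooth. I'll continue in small steps, watching the forces.

```bash
python3 -m creep '[0.0001,-0.0042,0,0,0,3,0.0001,-0.0042,0,0,0,3]'>/dev/null; python3 s.py;  python3 -m creep '[0.0001,-0.0042,0,0,0,3]' >/dev/null; python3 s.py; python3 -m creep '[0.0001,-0.0042,0,0,0,3]' >/dev/null; python3 s.py
```

```text
t 20.07 th 12.5 yaw 12.1 r 0.0792 z 0.0836  Frad -0.2 Ftan(resist) 1.0 Fup 4.8 Mz 0.05 g 0.251
t 20.20 th 15.6 yaw 15.1 r 0.0793 z 0.0837  Frad -1.1 Ftan(resist) 0.7 Fup 4.9 Mz 0.04 g 0.254
t 20.32 th 18.6 yaw 18.1 r 0.0793 z 0.0836  Frad 0.3 Ftan(resist) 1.6 Fup 3.5 Mz 0.06 g 0.254
```

```bash
for i in 1; do python3 -m creep '[0.0001,-0.0042,0,0,0,3]' >/dev/null; python3 s.py; python3 -m creep '[0.0001,-0.0042,0,0,0,3]' >/dev/null; python3 s.py; python3 -m creep '[0.0001,-0.0042,0,0,0,3]' >/dev/null; python3 s.py; done
```

```text
t 20.45 th 21.6 yaw 21.1 r 0.0793 z 0.0837  Frad 0.1 Ftan(resist) 1.9 Fup 4.5 Mz 0.05 g 0.251
t 20.57 th 24.4 yaw 24.1 r 0.0791 z 0.0837  Frad 1.3 Ftan(resist) 3.3 Fup 7.1 Mz 0.25 g 0.255
t 20.70 th 26.9 yaw 27.1 r 0.0787 z 0.0839  Frad 2.4 Ftan(resist) 4.7 Fup 11.0 Mz 0.48 g 0.253
```

```bash
python3 -m creep '[0.0001,-0.0042,-0.0015,0,0,3]' >/dev/null; python3 s.py; python3 -m creep '[0.0001,-0.0042,-0.0008,0,0,3]' >/dev/null; python3 s.py
```

```text
t 20.82 th 29.5 yaw 30.1 r 0.0780 z 0.0849  Frad 3.5 Ftan(resist) 3.4 Fup 0.9 Mz 0.68 g 0.255
t 20.95 th 32.5 yaw 33.1 r 0.0782 z 0.0855  Frad 3.7 Ftan(resist) 3.4 Fup 1.7 Mz 0.66 g 0.258
```

```bash
python3 -m creep '[0.0001,-0.0042,-0.0004,0,0,3]' >/dev/null; python3 s.py; python3 -m creep '[0.0001,-0.0042,-0.0006,0,0,3]' >/dev/null; python3 s.py; python3 -m creep '[0.0001,-0.0042,-0.0007,0,0,3]' >/dev/null; python3 s.py
```

```text
t 21.07 th 35.7 yaw 36.1 r 0.0783 z 0.0859  Frad 3.5 Ftan(resist) 3.4 Fup 3.7 Mz 0.59 g 0.253
t 21.20 th 38.8 yaw 39.1 r 0.0786 z 0.0866  Frad 0.2 Ftan(resist) -0.4 Fup -0.8 Mz 0.49 g 0.252
t 21.32 th 42.2 yaw 42.1 r 0.0790 z 0.0870  Frad 2.3 Ftan(resist) 2.1 Fup -2.0 Mz 0.30 g 0.258
```

```bash
python3 -m creep '[0.0001,-0.0042,0.0006,0,0,3]' >/dev/null; python3 s.py; python3 -m creep '[0.0001,-0.0042,0,0,0,3]' >/dev/null; python3 s.py
```

```text
t 21.45 th 45.4 yaw 45.1 r 0.0792 z 0.0868  Frad 1.3 Ftan(resist) 3.6 Fup 6.9 Mz 0.34 g 0.255
t 21.57 th 48.3 yaw 48.1 r 0.0791 z 0.0870  Frad 2.8 Ftan(resist) 2.6 Fup 3.5 Mz 0.29 g 0.252
```

```bash
python3 -m creep '[0.0001,-0.0028,0,0,0,2]' >/dev/null; python3 s.py; python3 -m creep '[0.0001,-0.0028,0,0,0,2]' >/dev/null; python3 s.py
```

```text
t 21.70 th 50.6 yaw 50.1 r 0.0795 z 0.0870  Frad 1.0 Ftan(resist) 5.2 Fup 12.8 Mz 0.30 g 0.254
t 21.82 th 52.4 yaw 52.0 r 0.0793 z 0.0879  Frad 0.8 Ftan(resist) 5.7 Fup 14.7 Mz 0.44 g 0.252
```

```bash
python3 - <<'E'
from h import *
p=cam('wrist');save(p,'w6')
for t in ['knob','pivot','foot_face']:
    for q in finder.place_of(t,p)[:1]: print(t,round(q['conf'],2),np.round(w(p,q['xyz']),4))
E
```

```text
knob 0.65 [0.5376 0.3121 0.0999]
pivot 0.7 [0.5393 0.314  0.1015]
```

View pics/w6.png

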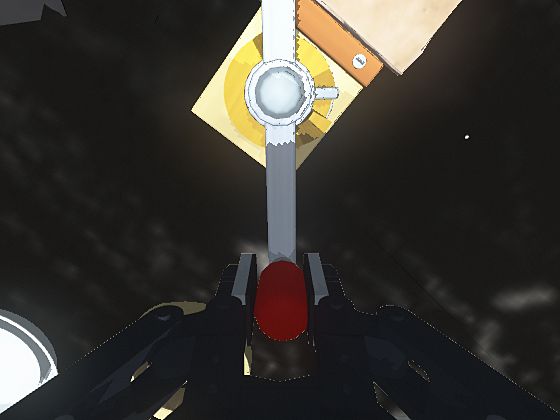

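The knob is held square between the pads at (281,300). The lug at (325,92) rides on the rim, and the dark notch lies just clockwise of it at about (315,125).

```bash
python3 -m creep '[0.0001,-0.0028,-0.0014,0,0,2]' >/dev/null; python3 s.py; python3 -m creep '[0.0001,-0.0028,-0.0006,0,0,2]' >/dev/null; python3 s.py
```

```text
t 22.15 th 54.7 yaw 54.1 r 0.0795 z 0.0891  Frad 0.4 Ftan(resist) 1.8 Fup 3.8 Mz 0.19 g 0.255
t 22.27 th 56.6 yaw 56.1 r 0.0796 z 0.0893  Frad 1.1 Ftan(resist) 1.5 Fup 3.9 Mz 0.13 g 0.251
```

```bash
python3 -m creep '[0.0001,-0.0028,0.0002,0,0,2]' >/dev/null; python3 s.py; python3 -m creep '[0.0001,-0.0028,0,0,0,2]' >/dev/null; python3 s.py;  python3 -m creep '[0.0001,-0.0028,0,0,0,2]' >/dev/null; python3 s.py
```

```text
t 22.40 th 58.8 yaw 58.1 r 0.0798 z 0.0891  Frad 0.3 Ftan(resist) 2.4 Fup 7.1 Mz 0.05 g 0.254
t 22.52 th 60.9 yaw 60.1 r 0.0799 z 0.0890  Frad 0.4 Ftan(resist) 1.1 Fup 5.0 Mz -0.09 g 0.251
t 22.65 th 62.9 yaw 62.1 r 0.0799 z 0.0888  Frad 0.7 Ftan(resist) 1.4 Fup 3.2 Mz -0.02 g 0.256
```

```bash
python3 -m creep '[0.0001,-0.0028,0.0005,0,0,2]' >/dev/null; python3 s.py; python3 -m creep '[0.0001,-0.0028,0.0008,0,0,2]' >/dev/null; python3 s.py
```

```text
t 22.77 th 64.8 yaw 64.1 r 0.0799 z 0.0881  Frad -0.0 Ftan(resist) 1.0 Fup 2.3 Mz 0.00 g 0.249
t 22.90 th 66.8 yaw 66.1 r 0.0798 z 0.0872  Frad -0.3 Ftan(resist) 1.1 Fup 2.6 Mz 0.01 g 0.249
```

```bash
python3 -m creep '[0,-0.0014,0.0015,0,0,1]' >/dev/null; python3 s.py; python3 -m creep '[0,-0.0014,0.0015,0,0,1]' >/dev/null; python3 s.py; python3 -m creep '[0,-0.0014,0.0015,0,0,1]' >/dev/null; python3 s.py
```

```text
t 23.02 th 67.8 yaw 67.0 r 0.0798 z 0.0854  Frad -0.2 Ftan(resist) 0.6 Fup 3.1 Mz 0.06 g 0.257
t 23.15 th 68.7 yaw 68.0 r 0.0798 z 0.0840  Frad -0.4 Ftan(resist) 0.9 Fup 2.4 Mz -0.03 g 0.253
t 23.27 th 69.8 yaw 69.1 r 0.0798 z 0.0825  Frad 0.5 Ftan(resist) 0.1 Fup 1.4 Mz -0.03 g 0.253
```

```bash
python3 -m creep '[0,-0.0014,0.0015,0,0,1]' >/dev/null; python3 s.py; python3 -m creep '[0,-0.0014,0.001,0,0,1]' >/dev/null; python3 s.py; python3 -m creep '[0,0,0.0008,0,0,0]' >/dev/null; python3 s.py
```

```text
t 23.40 th 70.8 yaw 70.1 r 0.0798 z 0.0810  Frad -1.0 Ftan(resist) -0.3 Fup 2.7 Mz 0.04 g 0.257
t 23.52 th 71.8 yaw 71.1 r 0.0798 z 0.0801  Frad -0.1 Ftan(resist) 0.5 Fup 2.9 Mz 0.04 g 0.254
t 23.65 th 71.9 yaw 71.0 r 0.0801 z 0.0794  Frad -1.9 Ftan(resist) 1.6 Fup 8.1 Mz -0.07 g 0.249
```

```bash
python3 -m creep '[0,0,0.0003,0,0,0]' >/dev/null; python3 s.py; python3 -m creep '[0,0,0,0,0,0,0,0,0,0,0,0,0,0,0,0,0,0,0,0,0,0,0,0]' 0|tail -3; python3 s.py; python3 -m creep '[0,0,-0.02,0,0,0,0,0,-0.03,0,0,0,0,0,-0.04,0,0,0,0,0,-0.04,0,0,0,0,0,-0.04,0,0,0,0.05,0.02,-0.03,0,0,0,0.05,0.02,-0.02,0,0,0,0.03,0.02,0,0,0,0,0,0,0,0,0,0]'; python3 - <<'E'
from h import *
p=cam('wrist');save(p,'w7')
for t in ['tile','knob','pivot','foot_face']:
    for q in finder.place_of(t,p)[:1]: print(t,round(q['conf'],2),np.round(w(p,q['xyz']),4))
E
```

```text
t 23.77 th 71.9 yaw 71.0 r 0.0801 z 0.0794  Frad -1.6 Ftan(resist) 2.3 Fup 6.9 Mz -0.07 g 0.249
force: [-0.1, 0.2, 0.2]
grip_width: 1.0
grip_force: 0.0
t 24.27 th 71.8 yaw 71.0 r 0.0797 z 0.0789  Frad -0.2 Ftan(resist) 0.0 Fup 0.2 Mz -0.03 g 1.000
time_s: 25.4
position: [0.491, 0.2457, 0.3002]
ee_rot: [[0.228, -0.974, 0.0], [-0.974, -0.228, 0.002], [-0.002, -0.001, -1.0]]
force: [0.7, 1.0, 0.9]
grip_width: 1.0
grip_force: 0.0
tile 0.73 [ 0.5336  0.3102 -0.0059]
knob 0.69 [0.5199 0.3942 0.0923]
pivot 0.69 [0.5387 0.3149 0.0989]
foot_face 0.47 [0.5577 0.23   0.0178]
```

View pics/w7.png

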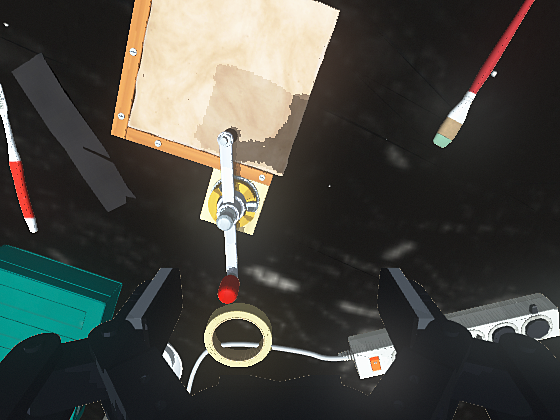

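The foot rests on the tile at about (228,132). The tile is flush with both fences, the lever is in the notch region, and the hand is clear.

```bash
python3 -c "
from h import *
print(workorder.close_job())"
```

```text
the job is handed in; nothing more can be done
None
```

The job is handed in: the tile is home against both fences, the lever has dropped into the notch with its foot resting on the tile, and the robot is clear (about 25 s of the 72 s used, pushes 10 N or less, press up to about 15 N on the cam and 8 N on the tile).

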